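# Hold the printing block ready over the masked card

## Task

The card is already lying on the printing bed: swing the red masking frame fully down onto it. Then pick up the printing block by its grip, carry it over the tray of ink bottles, clear above their caps, and stop with it hovering level, centred and square over the frame's window (either way round), a finger's breadth (1 to 2 cm) above the frame, without letting it ever touch the frame or the bed. Finish while still holding the block there in the gripper, and leave the bottles and the ink roller where they are.

Things in the scene. Friction and masses are not known exactly. Their poses are not given: they have to be found in the camera images.
- print_bed: fixed plywood board 220x180 mm, top face 18 mm above the table; origin on the table under the board's centre, x along its 220 mm side towards the hinge (roughly away from the robot), z up. A white card 120x90 mm lies fixed at its centre. Bed and printing block may change sides of the bottle tray from one start to the next.
- window (a point): centre of the frame's 110x80 mm window (110 along the bed's x), fixed to the bed, at the height of the closed frame's upper face, 26 mm above the table; axes as the bed's
- print_frame (a joint): hinge angle of the flat red masking frame (170 mm from hinge line to free edge, 140 mm wide, 6 mm thick, bars 30 mm wide, plus a 40 mm wide steel tab reaching 12 mm past the middle of the free edge): 0 = flat on the bed, grows as the free edge lifts and swings away towards the hinge side; starts between 0.8 and 1.25 rad. Friction holds it where it is left (0.3 N m, so 2 to 3 N on the free bar moves it); once down it stays.
- frame_hinge (a point): middle of the hinge line, on the bed's +x side, 85 mm from the bed's centre, 23 mm above the table; the line runs along the bed's y
- frame_bar (a point): middle of the frame's free bar, on its upper face (which looks away from the robot while the frame is open), 155 mm from the hinge line; moves with the frame; its z axis is the normal of the upper face
- print_block: loose printing block: pale wood body with green underside, 90x60 mm and 24 mm high, with a dark wooden grip 70 mm long, 24 mm wide and 35 mm high on top (59 mm overall), 0.18 to 0.35 kg; origin at the centre of its underside, x along the 90 mm side and the grip, z up. Stands on the table.
- bottle_tray: fixed low aluminium tray 280x90x22 mm (280 along its x) with three ink bottles, between bed and block; origin under its centre; floor 4 mm thick, the highest cap stands 114 mm above the table
- ink_teal: loose white ink bottle, 68x66x88 mm, black cap, teal label, standing in the tray; origin at the centre of its foot; leave alone
- ink_plum: loose white ink bottle, 60x58x110 mm, white cap, plum label, standing in the tray; origin at the centre of its foot; leave alone
- ink_ochre: loose white ink bottle, 54x52x94 mm, ochre cap and label, standing in the tray; origin at the centre of its foot; leave alone
- brayer: loose ink roller with red handle, 177x110x35 mm, lying on the right of the table; origin under its middle; leave alone
Things that resemble listed ones, but are neither listed nor needed, are in the scene too. Leave any pink look-alike of the print_block alone.

How it is judged (in metres and radians):
On the way, in this order (a step that is already met when the one before it is completed fails the run):
1. the masking frame is down on the bed (within 0.06 rad) while the block still stands where it was (within 3 cm) (value of joint print_frame below 0.06 rad and distance of print_block from where it was at the start of the episode below 0.03 m), for 0.2 s.
2. the held block passes across the bottle tray with its underside more than 116 mm above the table, above the highest cap (y of print_block in the frame of bottle_tray between -0.045 and 0.045 m and height (world z) of print_block above 0.116 m and contact force between print_block and the fingers above 0.5 N), for 0.04 s.
At the end, for the whole second after the job is handed in: The frame is down (joint under 0.06 rad); the block is held still by the fingers, its underside 5 to 28 mm above the frame's upper face and touching neither frame nor bed, its centre within 10 mm of the window's centre, square to it within 0.12 rad (either way round) and level within 0.09 rad (value of joint print_frame below 0.06 rad and horizontal distance between print_block and window below 0.01 m and z of print_block in the frame of window between 0.005 and 0.028 m and angle between the x axis of print_block and the x axis of window, either way round below 0.12 rad and angle between print_block's own z axis and vertical below 0.09 rad and contact force between print_block and the fingers above 0.5 N and contact force between print_block and print_bed below 0.05 N and linear speed of print_block below 0.02 m/s); the arm keeps its last pose, push and grip.
It fails at once if the block touches the frame or the bed (contact force between print_block and print_bed above 0.3 N).
It fails at once if a bystander is moved by more than 3 cm (distance of any of ink_teal, ink_plum, ink_ochre, brayer from where it was at the start of the episode above 0.03 m).
It fails at once if an ink bottle is tipped (angle between any of ink_teal, ink_plum, ink_ochre's own z axis and vertical above 0.25 rad).
It also fails if it takes over 64 s, if anything falls off the work surface, if the arm or the gripper's body presses on something with over 40 N, if the wrist force passes 120 N, or if a joint passes its speed limit or range.

## Robot

A 7-joint arm with a two-finger parallel gripper is mounted at the origin on a cart in front of the work surface, level with it; the furniture and walls round the work are solid. World frame = base frame: x ahead of the robot, y to its left, z up, the work surface at z = 0. Lengths are in mm, angles in rad, forces in N, time in s.
With the tool pointing down it reaches from about 400 to 875 mm from the base axis. Payload 6.5 kg.
Tool frame: the origin (TCP) lies where the fingers leave the gripper's body, on its centre line; the fingertips stand 73 mm ahead of it and the grasp point (between the pads) lies 54 mm ahead of it; z points along the fingers, y is the line along which they close (so a half turn about z gives the same grasp; the last joint's range is limited). The gripper opens to 85 mm and grips with 20 to 120 N. Pads are 22 mm wide; open, the fingers measure 114 mm over their backs; the gripper's body (76 mm by 85 mm) begins 54 mm behind the grasp point. The pads swing forward as they close: fully open they stand 13 mm farther back than shut.
Start: joints at [1.255, 0.536, -0.004, 1.538, 0.003, 1.067, -0.071], TCP at [160.685, -629.818, 303.89] pointing down, gripper open.
Joint ranges: [-2.7, 2.7], [-0.37, 2.16], [-1.27, 1.26], [0.24, 2.4], [-1.31, 4.45], [0.19, 1.91], [-2.76, 2.76]. Speed limits (rad/s): [2.39, 2.39, 3.14, 3.14, 3.14, 3.14, 3.14].

## Interface

Orientations are given as a 3x3 rotation matrix whose columns are the frame's x, y, z axes.
In Python, from station import read_state, read_camera, camera_model, job_done gives the robot as it stands.
- The arm moves only by the tool step_arm, never from a script. Its argument "targets" is a list of rows, each an object with "slide": the shift along the world's x, y, z in mm, a list of three; "delta_rot": the turn, a rotation vector about the world's x, y, z in rad, a list of three; "gripper": the gripper command: -1 is fully open, 1 is shut, values between are in proportion. In form: [{"slide": [dx, dy, dz], "delta_rot": [wx, wy, wz], "gripper": gripper}, ...]. A call has 1 to 8 rows; each row is the pose to reach, as a shift and turn from the pose commanded when the call began; what a row does not reach only later rows make up. A row lasts 1/8 s, in which the tool goes at most 62.5 mm and 10.7 degrees, less where a joint would pass 70% of its speed; a pose out of reach is approached as far as the arm can. A call with a gripper value outside its range is refused whole. The fingers move at their own pace and stop on an object; "newtons" is the grip in N (left out, the last holds). Time passes only in rows, so rows that repeat a pose let the fingers close. It gives the time, the measured TCP pose, the force, the opening and the grip force at its end, in the units of the state.
- read_state(): the state, without advancing time (a new reading comes with each control period).
- read_camera(name): name is "scene" or "top" or "wrist"; returns the picture (420x560x3 uint8, red, green, blue); there is no depth.
- camera_model(name): a dict with "intrinsics" (3x3 intrinsics, pixels), "world_from_camera" (4x4, takes a point from camera to world coordinates). Camera axes: x right, y up, looking along -z (the intrinsics and any distortion apply to the point x, -y, -z); pixel columns grow to the right and rows downward; lengths in mm; the calibration is good to about 2 mm. A picture is of the moment at which its call begins: read the wrist's pose just before it. camera_model takes no time and is no camera call; for the wrist camera it gives the pose at the moment of the call.
- job_done(): hands the job in; it is judged then, once.
The state is a dict: "clock": time; "joints": joint angles; "joint_vel": joint speeds; "tau": joint torques, N m; "eef_pos": TCP position; "tcp_rot": TCP orientation; "contact_force": force on the tool from outside, world axes, zero at the start; "wrist_torque": the same for the moment, N m; "opening": finger opening in mm; "grasp_force": force on a finger pad.
Only numpy, scipy, OpenCV 4.12 (cv2) and the standard library are available. Lean on these libraries where they do the work, as an engineer would, in place of code of your own. Each camera call takes 0.05 s, during which the arm holds its last target. There are 200 camera calls.

## Working session

There is one attempt and no reset: what is moved stays moved. The work goes in short steps, Python scripts to look and compute and a tool call to move; the robot and the scene stay as the last step left them, time stands still between calls to the robot, and variables do not carry over. Pictures are saved under pics/ and viewed, at most 10 in all, crops included, and the job is handed in when it is done.

Besides the shell and the picture viewer there is one more tool, called as name(argument=value, ...), one argument or row to a line, values as JSON. step_arm: Moves the arm, as the interface text tells. Its arguments: {"type":"object","properties":{"targets":{"type":"array","items":{"type":"object","properties":{"slide":{"type":"array","items":{"type":"number"}},"delta_rot":{"type":"array","items":{"type":"number"}},"gripper":{"type":"number"}}}},"newtons":{"type":"number"}},"required":["targets"]}

```bash
mkdir -p pics; python3 - <<'E'
from station import *
import cv2,json
s=read_state();print({k:s[k] for k in('clock','eef_pos','tcp_rot','opening')})
for n in('top','scene'):
    im=read_camera(n);cv2.imwrite(f'pics/{n}0.png',im[:,:,::-1]);m=camera_model(n);print(n,m)
E
```

```text
{'clock': 0.0, 'eef_pos': array([ 160.58722141, -629.33628263,  302.99536905]), 'tcp_rot': array([[ 9.68933628e-01,  2.47320372e-01, -5.07659880e-04],
       [ 2.47320878e-01, -9.68932235e-01,  1.64521057e-03],
       [-8.49939314e-05, -1.71965474e-03, -9.99998518e-01]]), 'opening': 85.58399407640614}
top {'intrinsics': array([[381.00054801,   0.        , 275.50759057],
       [  0.        , 381.00054801, 205.86167303],
       [  0.        ,   0.        ,   1.        ]]), 'world_from_camera': array([[-1.57671722e-02,  9.88576377e-01, -1.49893771e-01,
         4.30696165e+02],
       [-9.99708581e-01, -1.83270893e-02, -1.57121284e-02,
        -9.22882618e+01],
       [-1.82797555e-02,  1.49602353e-01,  9.88577254e-01,
         9.88546185e+02],
       [ 0.00000000e+00,  0.00000000e+00,  0.00000000e+00,
         1.00000000e+00]])}
scene {'intrinsics': array([[471.29920195,   0.        , 277.22514242],
       [  0.        , 471.29920195, 208.02409135],
       [  0.        ,   0.        ,   1.        ]]), 'world_from_camera': array([[-8.95334161e-01,  3.30436258e-01, -2.98644639e-01,
         2.26170082e+02],
       [-4.45080349e-01, -6.38573506e-01,  6.27795635e-01,
         6.43057113e+02],
       [ 1.67398864e-02,  6.95007738e-01,  7.18807359e-01,
         9.19675656e+02],
       [ 0.00000000e+00,  0.00000000e+00,  0.00000000e+00,
         1.00000000e+00]])}
```

View pics/top0.png

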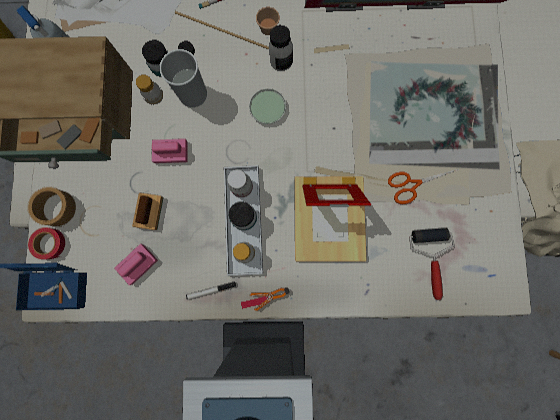

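View pics/scene0.png

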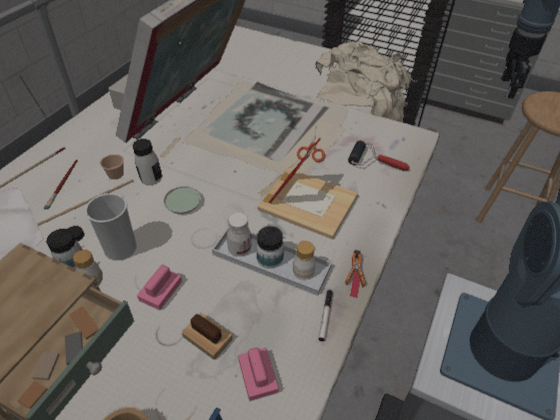

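The top view shows the block at about (150,211), the tray around (244,220), the bed around (331,220) with the red frame open towards +x, and pink look-alikes at (168,150) and (136,264).

```bash
cat > h.py <<'E'
from station import *
import cv2,numpy as np
def ray(n,uv,z,m=None):
    m=m or camera_model(n);K=m['intrinsics'];T=m['world_from_camera']
    uv=np.atleast_2d(np.array(uv,float))
    d=np.c_[(uv[:,0]-K[0,2])/K[0,0],-(uv[:,1]-K[1,2])/K[1,1],-np.ones(len(uv))]@T[:3,:3].T
    return T[:3,3]+d*((z-T[2,3])/d[:,2])[:,None]
def big(mask,box):
    x0,y0,x1,y1=box;k=np.zeros(mask.shape,np.uint8);k[y0:y1,x0:x1]=mask[y0:y1,x0:x1]*255
    cs=cv2.findContours(k,cv2.RETR_EXTERNAL,cv2.CHAIN_APPROX_NONE)[0]
    return max(cs,key=cv2.contourArea)[:,0,:]
def rect(n,c,z,m=None):
    p=ray(n,c,z,m)[:,:2].astype(np.float32);return cv2.minAreaRect(p)
E
python3 - <<'E'
from h import *
im=cv2.imread('pics/top0.png');hsv=cv2.cvtColor(im,cv2.COLOR_BGR2HSV);H,S,V=[hsv[:,:,i].astype(int) for i in range(3)]
wood=(H>8)&(H<30)&(S>60)&(V>60)
red=((H<6)|(H>174))&(S>150)&(V>60)
c=big(wood|red,(285,165,378,270));print('bed',rect('top',c,18),cv2.minAreaRect(c))
c=big(wood,(285,210,378,270));print('bedfront',rect('top',c,18),c.min(0),c.max(0))
c=big(red,(285,165,378,225));print('red',cv2.approxPolyDP(c,2,True)[:,0].tolist())
c=big(wood,(125,185,175,240));print('block',rect('top',c,24),cv2.minAreaRect(c))
dark=(V<95)&(S>40)
c=big(dark,(135,190,165,230));print('grip',rect('top',c,59),cv2.minAreaRect(c))
crop=np.hstack([cv2.resize(im[160:280,100:260],None,fx=2.5,fy=4.5)[:,:],cv2.resize(im[160:280,280:380],None,fx=4,fy=4.5)])
crop=np.hstack([cv2.resize(im[170:275,120:190],None,fx=5,fy=5),cv2.resize(im[170:275,288:376],None,fx=5,fy=5)])
cv2.imwrite('pics/c1.png',crop)
E
```

```text
bed ((544.5089721679688, -221.76649475097656), (194.55027770996094, 219.15542602539062), 89.08966827392578) ((332.0, 218.5), (85.0, 76.0), 90.0)
bedfront ((499.6955261230469, -214.20306396484375), (178.5258026123047, 129.72430419921875), 88.94953155517578) [295 210] [366 261]
red [[303, 185], [307, 205], [370, 205], [357, 185]]
block ((570.3419189453125, 255.65158081054688), (59.599395751953125, 90.40013885498047), 80.90934753417969) ((146.2307586669922, 210.84616088867188), (22.749469757080078, 35.69313430786133), 11.309932708740234)
grip ((566.2132568359375, 250.25819396972656), (33.23390579223633, 74.02515411376953), 80.5738296508789) ((143.423095703125, 210.38462829589844), (13.139781951904297, 29.613536834716797), 11.309932708740234)
```

View pics/c1.png

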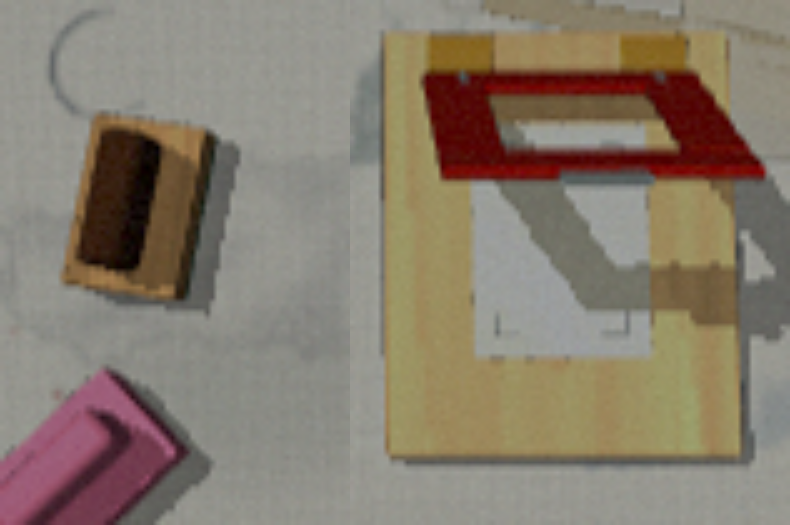

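```bash
python3 - <<'E'
from h import *
f=lambda a,ox:[((x-ox[0])/5+ox[1]-.0,y/5+170) for x,y in a]
B=np.array(f([(384,31),(727,31),(741,458),(388,458)],(350,288)))-.4
p=ray('top',B,18)[:,:2];print(p.round(1),p.mean(0))
ex=(p[0]+p[1]-p[2]-p[3])/2;print('len',np.hypot(*ex),'yaw',np.arctan2(ex[1],ex[0]),'wid',np.hypot(*(p[0]-p[1])),np.hypot(*(p[2]-p[3])))
c=p.mean(0);u=ex/np.hypot(*ex);v=np.array([-u[1],u[0]])
# card front corners etc as check
C=np.array(f([(474,356),(650,356)],(350,288)))-.4;q=ray('top',C,18)[:,:2]-c;print('card',q@u,q@v)
# frame corners at free edge
F=np.array(f([(443,178),(765,178)],(350,288)))-.4
m=camera_model('top');K=m['intrinsics'];Ti=np.linalg.inv(m['world_from_camera'])
def proj(P):
    q=Ti[:3,:3]@P+Ti[:3,3];return np.array([K[0,2]+K[0,0]*q[0]/-q[2],K[1,2]-K[1,1]*q[1]/-q[2]])
for th in np.arange(.7,1.4,.1):
    xy=c+u*(85-170*np.cos(th));z=23+170*np.sin(th)
    print(round(th,2),[proj(np.r_[xy+s*70*v,z]).round(1).tolist() for s in(1,-1)],F.round(1).tolist())
E
```

```text
[[ 656.2 -127.3]
 [ 652.6 -305.3]
 [ 433.2 -301.3]
 [ 436.  -124.2]] [ 544.46558069 -214.55569362]
len 219.83512551434146 yaw -0.016061611114139892 wid 178.00499980369082 177.11310104700055
card [-58.70647465 -58.77625472] [ 44.57194975 -44.43983907]
0.7 [[304.9, 231.7], [367.5, 231.6]] [[306.2, 205.2], [370.6, 205.2]]
0.8 [[305.2, 226.0], [368.6, 225.9]] [[306.2, 205.2], [370.6, 205.2]]
0.9 [[305.4, 219.7], [369.5, 219.6]] [[306.2, 205.2], [370.6, 205.2]]
1.0 [[305.6, 212.9], [370.3, 212.8]] [[306.2, 205.2], [370.6, 205.2]]
1.1 [[305.8, 205.6], [370.9, 205.4]] [[306.2, 205.2], [370.6, 205.2]]
1.2 [[305.9, 198.0], [371.4, 197.8]] [[306.2, 205.2], [370.6, 205.2]]
1.3 [[306.0, 190.1], [371.7, 189.9]] [[306.2, 205.2], [370.6, 205.2]]
```

step_arm(
  targets=[
    {"slide":[62,58,0],"delta_rot":[0,0,-0.05],"gripper":1},
    {"slide":[110,104,0],"delta_rot":[0,0,-0.1],"gripper":1},
    {"slide":[165,155,0],"delta_rot":[0,0,-0.15],"gripper":1},
    {"slide":[220,207,0],"delta_rot":[0,0,-0.2],"gripper":1},
    {"slide":[275,259,0],"delta_rot":[0,0,-0.26],"gripper":1},
    {"slide":[330,311,0],"delta_rot":[0,0,-0.26],"gripper":1},
    {"slide":[385,363,0],"delta_rot":[0,0,-0.26],"gripper":1},
    {"slide":[440,414,0],"delta_rot":[0,0,-0.26],"gripper":1},
  ],
)

```text
clock: 1.1
eef_pos: [525.7, -285.5, 303.7]
tcp_rot: [[1.0, -0.01, -0.0], [-0.01, -1.0, -0.0], [-0.0, 0.0, -1.0]]
contact_force: [0.7, -0.0, 0.3]
opening: 0.1
grasp_force: 0.0
```

step_arm(
  targets=[
    {"slide":[0,0,0],"delta_rot":[0,0,0],"gripper":1},
    {"slide":[0,0,0],"delta_rot":[0,0,0],"gripper":1},
    {"slide":[0,0,0],"delta_rot":[0,0,0],"gripper":1},
    {"slide":[0,0,0],"delta_rot":[0,0,0],"gripper":1},
  ],
)

```text
clock: 1.6
eef_pos: [523.8, -288.3, 303.9]
tcp_rot: [[1.0, -0.013, -0.0], [-0.013, -1.0, -0.0], [-0.0, 0.0, -1.0]]
contact_force: [-0.4, 0.1, 0.5]
opening: -0.1
grasp_force: 0.0
```

```bash
python3 - <<'E'
from h import *
s=read_state();print(s['clock'],s['eef_pos'],s['tcp_rot'].round(3).tolist(),s['opening'],s['contact_force'])
E
```

```text
1.6 [ 523.76009619 -288.31735431  303.88715337] [[1.0, -0.013, -0.0], [-0.013, -1.0, -0.0], [-0.0, 0.0, -1.0]] -0.07402969174281601 [-0.41013308  0.12846395  0.48966884]
```

step_arm(
  targets=[
    {"slide":[25,28,0],"delta_rot":[0,0,0],"gripper":1},
    {"slide":[50,55,0],"delta_rot":[0,0,0],"gripper":1},
    {"slide":[66,73,0],"delta_rot":[0,0,0],"gripper":1},
    {"slide":[66,73,-20],"delta_rot":[0,0,0],"gripper":1},
    {"slide":[66,73,-42],"delta_rot":[0,0,0],"gripper":1},
    {"slide":[66,73,-63],"delta_rot":[0,0,0],"gripper":1},
    {"slide":[66,73,-63],"delta_rot":[0,0,0],"gripper":1},
  ],
)

```text
clock: 2.48
eef_pos: [589.3, -214.5, 239.3]
tcp_rot: [[1.0, -0.011, -0.004], [-0.011, -1.0, 0.001], [-0.004, -0.0, -1.0]]
contact_force: [0.0, 0.1, 0.5]
opening: 0.0
grasp_force: 0.0
```

step_arm(
  targets=[
    {"slide":[-16,0,-8],"delta_rot":[0,0,0],"gripper":1},
    {"slide":[-36,0,-21],"delta_rot":[0,0,0],"gripper":1},
    {"slide":[-54,0,-35],"delta_rot":[0,0,0],"gripper":1},
    {"slide":[-70,0,-52],"delta_rot":[0,0,0],"gripper":1},
    {"slide":[-83,0,-70],"delta_rot":[0,0,0],"gripper":1},
    {"slide":[-95,0,-90],"delta_rot":[0,0,0],"gripper":1},
    {"slide":[-104,0,-112],"delta_rot":[0,0,0],"gripper":1},
    {"slide":[-104,0,-112],"delta_rot":[0,0,0],"gripper":1},
  ],
)

```text
clock: 3.48
eef_pos: [485.9, -214.5, 128.8]
tcp_rot: [[1.0, -0.011, -0.002], [-0.011, -1.0, 0.0], [-0.002, -0.0, -1.0]]
contact_force: [0.3, -0.2, 0.1]
opening: 0.2
grasp_force: 0.0
```

```bash
python3 - <<'E'
from h import *
im=np.hstack([read_camera(n)[100:330,s:s+220,::-1] for n,s in(('top',220),('scene',200))])
cv2.imwrite('pics/p1.png',cv2.resize(im,None,fx=1.8,fy=1.8))
E
```

```text
(no output)
```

View pics/p1.png

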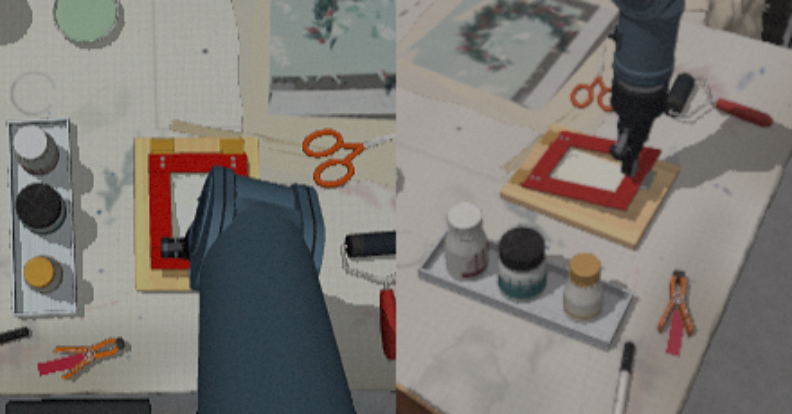

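The frame is following the fingertips down (free bar near (640,170) in the right half); I now press it flat.

step_arm(
  targets=[
    {"slide":[-4,0,-10],"delta_rot":[0,0,0],"gripper":1},
    {"slide":[-8,0,-20],"delta_rot":[0,0,0],"gripper":1},
    {"slide":[-10,0,-26],"delta_rot":[0,0,0],"gripper":1},
    {"slide":[-10,0,-30],"delta_rot":[0,0,0],"gripper":1},
    {"slide":[-10,0,-31],"delta_rot":[0,0,0],"gripper":1},
    {"slide":[-10,0,-31],"delta_rot":[0,0,0],"gripper":1},
  ],
)

```text
clock: 4.32
eef_pos: [476.0, -214.0, 98.5]
tcp_rot: [[1.0, -0.01, -0.002], [-0.01, -1.0, 0.0], [-0.002, -0.0, -1.0]]
contact_force: [-4.7, 1.3, 14.3]
opening: 0.2
grasp_force: 6.8
```

step_arm(
  targets=[
    {"slide":[0,0,-1],"delta_rot":[0,0,0],"gripper":1},
    {"slide":[0,0,40],"delta_rot":[0,0,0],"gripper":1},
    {"slide":[0,0,95],"delta_rot":[0,0,0],"gripper":1},
    {"slide":[0,0,150],"delta_rot":[0,0,0],"gripper":0},
    {"slide":[0,0,195],"delta_rot":[0,0,0],"gripper":-1},
    {"slide":[8,50,200],"delta_rot":[0,0,-0.05],"gripper":-1},
    {"slide":[18,100,200],"delta_rot":[0,0,-0.1],"gripper":-1},
    {"slide":[28,150,200],"delta_rot":[0,0,-0.15],"gripper":-1},
  ],
)

```text
clock: 5.32
eef_pos: [504.5, -62.6, 297.9]
tcp_rot: [[0.987, -0.162, -0.0], [-0.162, -0.987, -0.0], [-0.0, 0.0, -1.0]]
contact_force: [0.6, -0.1, -0.2]
opening: 85.5
grasp_force: 0.0
```

step_arm(
  targets=[
    {"slide":[10,55,0],"delta_rot":[0,0,0],"gripper":-1},
    {"slide":[20,110,0],"delta_rot":[0,0,0],"gripper":-1},
    {"slide":[30,165,0],"delta_rot":[0,0,0],"gripper":-1},
    {"slide":[40,220,0],"delta_rot":[0,0,0],"gripper":-1},
    {"slide":[50,270,0],"delta_rot":[0,0,0],"gripper":-1},
    {"slide":[60,317,0],"delta_rot":[0,0,0],"gripper":-1},
    {"slide":[63,317,0],"delta_rot":[0,0,0],"gripper":-1},
    {"slide":[63,317,0],"delta_rot":[0,0,0],"gripper":-1},
  ],
)

```text
clock: 6.32
eef_pos: [567.7, 252.0, 297.2]
tcp_rot: [[0.987, -0.16, -0.001], [-0.16, -0.987, -0.001], [-0.001, 0.002, -1.0]]
contact_force: [-0.1, -1.0, -0.8]
opening: 85.5
grasp_force: 0.0
```

```bash
python3 - <<'E'
from h import *
s=read_state();print(s['clock'],s['eef_pos'],s['tcp_rot'].round(3).tolist(),s['opening'])
m=camera_model('wrist');np.save('wm.npy',m['world_from_camera']);print(m)
w=read_camera('wrist')[:,:,::-1];cv2.imwrite('pics/w1.png',w)
t=read_camera('top')[:,:,::-1];cv2.imwrite('pics/t1.png',t)
E
```

```text
6.325 [567.66891993 251.96246464 297.20977792] [[0.987, -0.16, -0.001], [-0.16, -0.987, -0.001], [-0.001, 0.002, -1.0]] 85.49166674476616
{'intrinsics': array([[370.91542573,   0.        , 275.55636047],
       [  0.        , 370.91542573, 212.71793294],
       [  0.        ,   0.        ,   1.        ]]), 'world_from_camera': array([[-1.60377225e-01,  9.34214874e-01,  3.18624724e-01,
         6.49417623e+02],
       [-9.87055028e-01, -1.52194403e-01, -5.05888911e-02,
         2.38241270e+02],
       [ 1.23200506e-03, -3.22613442e-01,  9.46530004e-01,
         3.67163511e+02],
       [ 0.00000000e+00,  0.00000000e+00,  0.00000000e+00,
         1.00000000e+00]])}
```

View pics/w1.png

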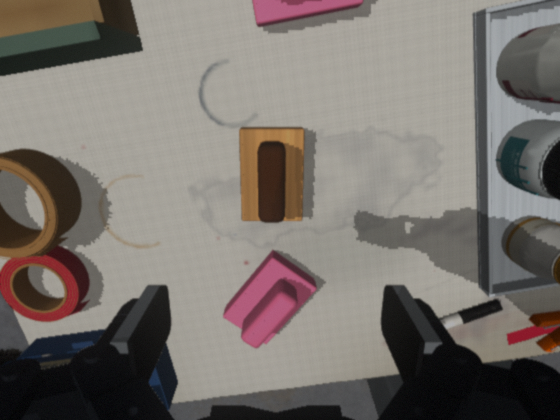

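View pics/t1.png

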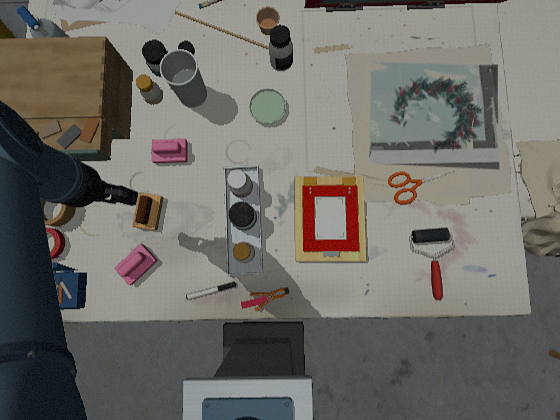

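The wrist view shows the block at (271,175), its dark grip well isolated. In the top view the red frame is flat around (331,218). I'll measure both.

```bash
python3 - <<'E'
from h import *
def hs(f):
    h=cv2.cvtColor(cv2.imread(f),cv2.COLOR_BGR2HSV);return [h[:,:,i].astype(int) for i in range(3)]
H,S,V=hs('pics/w1.png');m=camera_model('wrist')
m['world_from_camera']=np.load('wm.npy')
wood=(H>3)&(H<30)&(S>60)&(V>20)
c=big(wood,(225,110,325,240));print('body px',cv2.minAreaRect(c))
for z in(0,24):print(z,rect('wrist',c,z,m))
g=(V<90)&(S>40);c=big(g,(245,130,298,230));print('grip px',c.min(0),c.max(0));print(rect('wrist',c,59,m),rect('wrist',c,24,m))
H,S,V=hs('pics/t1.png');red=((H<6)|(H>174))&(S>150)&(V>60)
c=big(red,(290,170,375,265));print('frame',rect('top',c,26))
k=np.zeros(red.shape,np.uint8);cv2.fillPoly(k,[c],1);win=(k>0)&~red;c=big(win,(290,170,375,265));print('win',rect('top',c,26))
wd=(H>8)&(H<35)&(S>60)&(V>60);c=big(wd|red|win,(285,165,378,275));print('bed',rect('top',c,18))
wh=cv2.GaussianBlur(V.astype(np.float32),(0,0),1)
E
```

```text
body px ((271.5, 174.0), (94.0, 65.0), 90.0)
0 ((565.2677001953125, 255.53277587890625), (64.18245697021484, 97.08671569824219), 80.64085388183594)
24 ((570.7682495117188, 254.4025115966797), (59.987098693847656, 90.74053192138672), 80.6408462524414)
grip px [258 141] [285 222]
((572.7818603515625, 254.03225708007812), (23.488039016723633, 71.14330291748047), 81.24172973632812) ((564.0778198242188, 255.82577514648438), (26.155725479125977, 79.22346496582031), 81.24180603027344)
frame ((545.26025390625, -214.72586059570312), (138.38375854492188, 165.99594116210938), 89.05990600585938)
win ((544.7354125976562, -214.33705139160156), (80.26937866210938, 109.92134094238281), 89.02989196777344)
bed ((544.2552490234375, -215.26943969726562), (178.66355895996094, 219.16070556640625), 88.85295104980469)
```

step_arm(
  newtons=60,
  targets=[
    {"slide":[4,2.5,-40],"delta_rot":[0,0,0],"gripper":-1},
    {"slide":[4,2.5,-90],"delta_rot":[0,0,0],"gripper":-1},
    {"slide":[4,2.5,-135],"delta_rot":[0,0,0],"gripper":-1},
    {"slide":[4,2.5,-170],"delta_rot":[0,0,0],"gripper":-1},
    {"slide":[4,2.5,-190],"delta_rot":[0,0,0],"gripper":-1},
    {"slide":[4,2.5,-197],"delta_rot":[0,0,0],"gripper":-1},
    {"slide":[4,2.5,-197],"delta_rot":[0,0,0],"gripper":-1},
  ],
)

```text
clock: 7.3
eef_pos: [572.2, 255.4, 101.6]
tcp_rot: [[0.987, -0.16, 0.001], [-0.16, -0.987, 0.0], [0.001, -0.0, -1.0]]
contact_force: [-0.5, 0.1, 0.6]
opening: 85.5
grasp_force: 0.0
```

step_arm(
  targets=[
    {"slide":[0,0,0],"delta_rot":[0,0,0],"gripper":0.2},
    {"slide":[0,0,0],"delta_rot":[0,0,0],"gripper":0.4},
    {"slide":[0,0,0],"delta_rot":[0,0,0],"gripper":1},
    {"slide":[0,0,0],"delta_rot":[0,0,0],"gripper":1},
    {"slide":[0,0,0],"delta_rot":[0,0,0],"gripper":1},
    {"slide":[0,0,0],"delta_rot":[0,0,0],"gripper":1},
  ],
)

```text
clock: 8.05
eef_pos: [572.0, 255.6, 101.4]
tcp_rot: [[0.987, -0.16, 0.001], [-0.16, -0.987, 0.0], [0.001, -0.0, -1.0]]
contact_force: [-1.2, -1.1, 6.0]
opening: 23.0
grasp_force: 60.0
```

step_arm(
  targets=[
    {"slide":[0,0,15],"delta_rot":[0,0,0],"gripper":1},
    {"slide":[0,0,40],"delta_rot":[0,0,0],"gripper":1},
    {"slide":[0,0,75],"delta_rot":[0,0,0],"gripper":1},
    {"slide":[0,0,110],"delta_rot":[0,0,0],"gripper":1},
    {"slide":[0,0,145],"delta_rot":[0,0,0],"gripper":1},
    {"slide":[0,0,165],"delta_rot":[0,0,0],"gripper":1},
    {"slide":[0,0,170],"delta_rot":[0,0,0],"gripper":1},
    {"slide":[0,0,170],"delta_rot":[0,0,0],"gripper":1},
  ],
)

```text
clock: 9.05
eef_pos: [571.3, 255.3, 270.5]
tcp_rot: [[0.987, -0.159, -0.001], [-0.159, -0.987, -0.0], [-0.001, 0.0, -1.0]]
contact_force: [0.5, -0.1, -2.1]
opening: 23.4
grasp_force: 59.1
```

step_arm(
  targets=[
    {"slide":[-1,-15,0],"delta_rot":[0,0,0],"gripper":1},
    {"slide":[-3,-45,0],"delta_rot":[0,0,0.02],"gripper":1},
    {"slide":[-5,-80,0],"delta_rot":[0,0,0.04],"gripper":1},
    {"slide":[-7,-120,0],"delta_rot":[0,0,0.06],"gripper":1},
    {"slide":[-10,-160,0],"delta_rot":[0,0,0.08],"gripper":1},
    {"slide":[-12,-200,0],"delta_rot":[0,0,0.1],"gripper":1},
    {"slide":[-14,-240,0],"delta_rot":[0,0,0.12],"gripper":1},
    {"slide":[-16,-280,0],"delta_rot":[0,0,0.143],"gripper":1},
  ],
)

```text
clock: 10.05
eef_pos: [554.5, -27.1, 270.0]
tcp_rot: [[1.0, -0.017, -0.002], [-0.017, -1.0, -0.001], [-0.002, 0.001, -1.0]]
contact_force: [0.3, -0.7, -1.4]
opening: 23.3
grasp_force: 59.0
```

step_arm(
  targets=[
    {"slide":[-2,-40,0],"delta_rot":[0,0,0],"gripper":1},
    {"slide":[-4,-80,0],"delta_rot":[0,0,0],"gripper":1},
    {"slide":[-6,-120,0],"delta_rot":[0,0,0],"gripper":1},
    {"slide":[-8,-155,0],"delta_rot":[0,0,0],"gripper":1},
    {"slide":[-9,-180,0],"delta_rot":[0,0,0],"gripper":1},
    {"slide":[-10,-189,0],"delta_rot":[0,0,0],"gripper":1},
    {"slide":[-10,-189,0],"delta_rot":[0,0,0],"gripper":1},
    {"slide":[-10,-189,0],"delta_rot":[0,0,0],"gripper":1},
  ],
)

```text
clock: 11.05
eef_pos: [545.8, -212.0, 270.7]
tcp_rot: [[1.0, -0.015, -0.0], [-0.015, -1.0, 0.001], [-0.0, -0.001, -1.0]]
contact_force: [0.4, -0.2, -2.1]
opening: 23.1
grasp_force: 59.0
```

step_arm(
  targets=[
    {"slide":[-1,-2,-15],"delta_rot":[0,0,0],"gripper":1},
    {"slide":[-1,-2,-40],"delta_rot":[0,0,0],"gripper":1},
    {"slide":[-1,-2,-65],"delta_rot":[0,0,0],"gripper":1},
    {"slide":[-1,-2,-88],"delta_rot":[0,0,0],"gripper":1},
    {"slide":[-1,-2,-103],"delta_rot":[0,0,0],"gripper":1},
    {"slide":[-1,-2,-108],"delta_rot":[0,0,0],"gripper":1},
    {"slide":[-1,-2,-108],"delta_rot":[0,0,0],"gripper":1},
  ],
)

```text
clock: 11.92
eef_pos: [544.9, -215.4, 163.0]
tcp_rot: [[1.0, -0.017, 0.0], [-0.017, -1.0, -0.0], [0.0, 0.0, -1.0]]
contact_force: [-0.1, 0.3, -2.5]
opening: 23.1
grasp_force: 59.0
```

```bash
python3 - <<'E'
from h import *
s=read_state();print(s['eef_pos'],s['tcp_rot'].round(3).tolist())
w=read_camera('wrist')[:,:,::-1];a=read_camera('scene')[:,:,::-1]
cv2.imwrite('pics/w2.png',w);cv2.imwrite('pics/s2.png',a)
cv2.imwrite('pics/p2.png',np.hstack([cv2.resize(w,(440,330)),cv2.resize(a[130:280,220:380],(352,330))]))
E
```

```text
[ 544.86244973 -215.43861162  162.9578647 ] [[1.0, -0.017, 0.0], [-0.017, -1.0, -0.0], [0.0, 0.0, -1.0]]
```

View pics/p2.png

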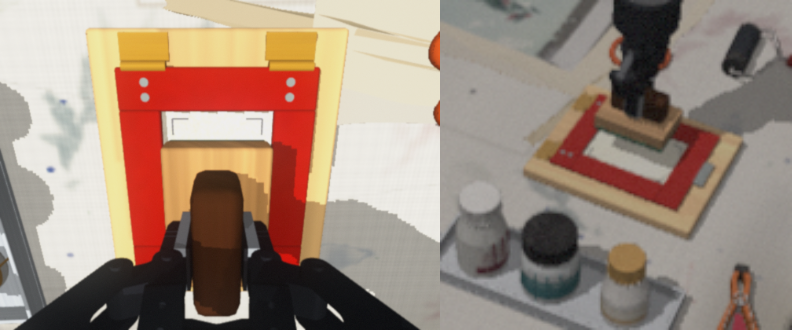

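```bash
python3 - <<'E'
from h import *
k=560/440
b=ray('wrist',np.array([(162.5,143),(272.5,144)])*k,85.6);w=ray('wrist',np.array([(163,111),(272.5,111)])*k,26)
print(b.round(1),w.round(1))
u=np.array([1,-.0165]);print('block c',b.mean(0)[:2]-45*u,'win c',w.mean(0)[:2]-55*u)
E
```

```text
[[ 591.5 -188.8   85.6]
 [ 590.  -246.2   85.6]] [[ 600.1 -179.3   26. ]
 [ 598.7 -256.7   26. ]]
block c [ 545.7444992  -216.77430212] win c [ 544.40637149 -217.10045227]
```

Centred to about 1 mm and square; I lower it to about 15 mm above the frame.

step_arm(
  targets=[
    {"slide":[-1,0,-6],"delta_rot":[0,0,0],"gripper":1},
    {"slide":[-1,0,-12],"delta_rot":[0,0,0],"gripper":1},
    {"slide":[-1,0,-18],"delta_rot":[0,0,0],"gripper":1},
    {"slide":[-1,0,-20],"delta_rot":[0,0,0],"gripper":1},
    {"slide":[-1,0,-20],"delta_rot":[0,0,0],"gripper":1},
    {"slide":[-1,0,-20],"delta_rot":[0,0,0],"gripper":1},
    {"slide":[-1,0,-20],"delta_rot":[0,0,0],"gripper":1},
  ],
)

```text
clock: 12.9
eef_pos: [543.8, -215.6, 143.1]
tcp_rot: [[1.0, -0.017, 0.0], [-0.017, -1.0, -0.0], [0.0, 0.0, -1.0]]
contact_force: [0.1, 0.2, -1.1]
opening: 23.3
grasp_force: 59.0
```

```bash
python3 - <<'E'
from h import *
a=read_camera('scene')[:,:,::-1]
cv2.imwrite('pics/p3.png',cv2.resize(a[130:280,220:420],(800,600)))
s=read_state();print(s['eef_pos'],s['grasp_force'],s['contact_force'],s['joint_vel'].round(3) )
E
```

```text
[ 543.75881358 -215.59146357  143.05293928] 59.04273211956024 [-0.15804859 -0.35362956 -1.74642764] [ 0.002 -0.     0.002  0.002  0.001 -0.003 -0.001]
```

View pics/p3.png

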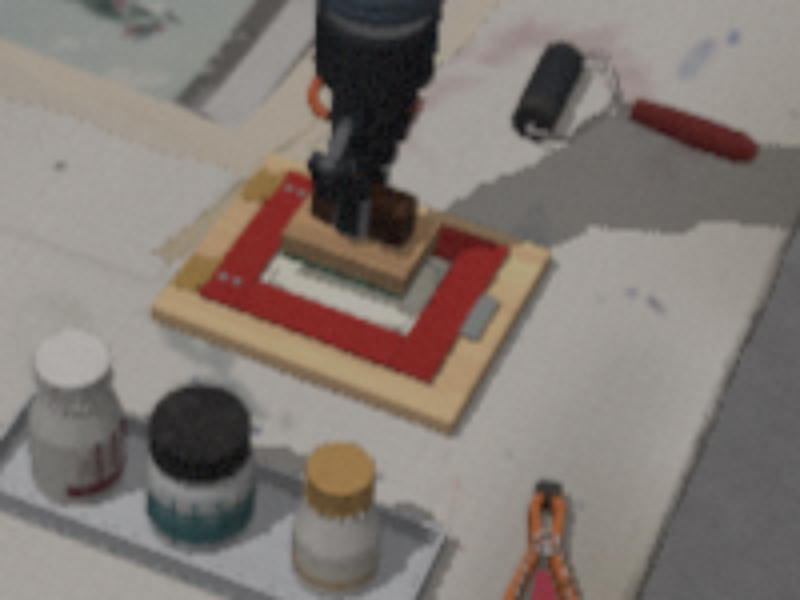

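The block (about (365,245)) hovers level over the window, the frame is flat, and the bottles and roller are undisturbed.

```bash
python3 -c "
from station import *
print(job_done())"
```

```text
the job is handed in; nothing more can be done
None
```

The masking frame is down flat, and the job is handed in with the block held level and square about 16 mm above the frame, within about 2 mm of the window's centre by my measurements; the verdict was not shown.

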